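# Open the gold bay of the bench dust case

### The arm

A 7-joint arm with a two-finger parallel gripper is mounted at the origin on the work surface. World frame = base frame: x ahead of the robot, y to its left, z up, the work surface at z = 0. Lengths are in mm, angles in rad, forces in N, time in s.
With the tool pointing down it reaches from about 400 to 875 mm from the base axis. Payload 4.4 kg.
Tool frame: the origin (TCP) lies on the centre line of the jaws, within the pads' length; the fingertips stand 14 mm ahead of it and the grasp point (between the pads) lies 5 mm behind it; z points along the fingers, x is the direction in which the jaws open and shut, and the axes are right-handed (so a half turn about z gives the same grasp; the last joint's range is limited). The gripper opens to 85 mm and grips with 20 to 120 N. Pads are 22 mm wide; open, the fingers measure 114 mm over their backs; the gripper's body (76 mm by 85 mm) begins 54 mm behind the grasp point. The pads swing forward as they close: fully open they stand 13 mm farther back than shut.
Start: joints at [-1.321, 0.628, 0.038, 1.517, -0.027, 0.996, -0.02], TCP at [201.852, 617.878, 245.313] pointing down, gripper open.
Joint ranges: [-3.06, 3.06], [-0.37, 2.12], [-1.25, 1.32], [0.18, 2.47], [-1.1, 4.24], [0.23, 1.98], [-2.94, 2.94]. Speed limits (rad/s): [2.57, 2.57, 3.14, 3.14, 3.14, 3.14, 3.14].

### API

Orientations are given as [roll, pitch, yaw] about the fixed x, y, z axes, in that order (R = Rz(yaw) Ry(pitch) Rx(roll)).
In Python, from cell import ctrl gives the robot as it stands.
- The arm moves only by the tool send_rows, never from a script. Its argument "commands" is a list of rows, each a list of 5 numbers: the finger opening in mm, from 0 to 85.4, then the shift along the tool's x, y, z in mm, then the turn about the tool's z in degrees. In form: [[grip, x, y, z, roll], ...]. A call has 1 to 5 rows; each row is the pose to reach, as a shift and turn from the pose measured when the call began, along the tool's axes at that moment; what a row does not reach only later rows make up. A row lasts 1/10 s, in which the tool goes at most 50 mm and 8.59 degrees, less where a joint would pass 70% of its speed; a pose out of reach is approached as far as the arm can. A call with a gripper value outside its range is refused whole. The fingers move at their own pace and stop on an object; the grip force is fixed at half the most. Time passes only in rows, so rows that repeat a pose let the fingers close. It gives the time, the measured TCP pose, the force and the opening at its end, in the units of the state.
- ctrl.read_state(): the state, without advancing time (a new reading comes with each control period).
- ctrl.get_image(name): name is "scene" or "top"; returns the picture (400x640x3 uint8, red, green, blue); there is no depth.
- ctrl.camera_params(name): a dict with "fx", "fy", "cx", "cy" (pixels), "k1" (the pictures are not rectified: a ray, as slopes to the right and down, at radius r is drawn at 1 + k1 r^2 times it, then the intrinsics apply), "cam_to_world" (4x4, takes a point from camera to world coordinates). Camera axes: x right, y down, z forward; pixel columns grow to the right and rows downward; lengths in mm; the calibration is good to about 2 mm. A picture is of the moment at which its call begins. camera_params takes no time and is no camera call.
- ctrl.finish_job(): hands the job in, once; it reports no verdict.
The state is a dict: "clock": time; "qpos": joint angles; "qd": joint speeds; "tau": joint torques, N m; "eef_pos": TCP position; "tool_rot": TCP orientation; "force": force on the tool from outside, world axes, zero at the start; "torque": the same for the moment, N m; "width": finger opening in mm.
Only numpy, scipy, OpenCV 4.12 (cv2) and the standard library are available. Lean on these libraries where they do the work, as an engineer would, in place of code of your own. Each camera call takes 0.05 s, during which the arm holds its last target.

### The job

On the goldsmith's bench stands a three-bay dust case; one side bay holds a tray of gold bezels, the other a like tray of silver ones. Open the bay with the gold bezels by sliding its white door, by the brass pull, fully behind the fixed blue centre door as far as it goes. Leave the white door of the silver bay where it is, then let go.

Things in the scene. Friction and masses are not known exactly. Their poses are not given: they have to be found in the camera images.
- case: Fixed dust case 160 deep (x) x 476 wide (y) x 150 mm high, clear roof and back. Origin: centre of underside, on the bench. -x points out of the door side, roughly to the robot; +y is the robot's left. Blue centre door, 170 wide, locked on the outer track (face at x=-79). White doors, 160 wide, slide along y on the inner track behind it: about 2 N friction, no spring, stay where left.
- left_pull (a point): Left white door's brass pull: upright bar 12x12 mm, 62 tall, top 149 mm above the bench, 50 mm clear of its door on two thin stems. Point on the bar's axis, 19 mm below its top, 130 mm above the bench. Axes as the case's. In case frame x=-118; y=210 mm shut, y=95 at the end stop (door slides to -y, travel 115). Starts up to 25 mm open.
- right_pull (a point): The like pull of the right white door: upright bar 12x12 mm, point 130 mm above the bench, 19 below its top. Axes as the case's. In case frame x=-118; y=-210 mm shut, y=-95 at the end stop (door slides to +y, travel 115). Starts up to 25 mm open.
- gold_tray (a point): Centre of the black pad (80x90x14 mm) carrying four gold bezels (open rings about 36x26x9 mm). It lies on the floor of the left or right bay, about 150 mm from the case's centre along its y: case y>0 means left bay. The other bay holds the same pad with silver bezels. Not to be handled.

How it is judged:
By the outcome, as a careful person would: the job done as asked, in the order asked, and still so for the second after the job is handed in, with the robot touching nothing.
It also fails if it takes over 32 s, if anything falls off the work surface, if the arm or the gripper's body presses on something with over 40 N, if the wrist force passes 120 N, or if a joint passes its speed limit or range.

## Working session

There is one attempt and no reset: what is moved stays moved. The work goes in short steps, Python scripts to look and compute and a tool call to move; the robot and the scene stay as the last step left them, time stands still between calls to the robot, and variables do not carry over. Pictures are saved under pics/ and viewed, and the job is handed in when it is done.

Besides the shell and the picture viewer there is one more tool, called after ">>>" as name(argument=value, ...) on one line, values as JSON. send_rows: Moves the arm, as the interface text tells. Its arguments: {"type":"object","properties":{"commands":{"type":"array"}},"required":["commands"]}

```bash
mkdir -p pics
python3 - <<'E'
from cell import ctrl
import cv2
s=ctrl.read_state();print(s)
for n in("scene","top"):
    cv2.imwrite(f"pics/{n}0.png",ctrl.get_image(n)[:,:,::-1]); print(ctrl.camera_params(n))
E
```

```text
{'clock': 0.0, 'qpos': array([-1.32080924,  0.6293711 ,  0.03845172,  1.51838241, -0.02701565,
        0.99630286, -0.02000467]), 'qd': array([ 0.0010728 ,  0.00069034, -0.00018785,  0.00150185, -0.00067044,
       -0.00051004, -0.00104685]), 'tau': array([ 4.78766997e-04, -5.63399756e+01,  1.22675434e+00, -1.93442827e+01,
        1.11549729e-02,  1.02387645e-02,  8.65605529e-06]), 'eef_pos': array([201.65140763, 617.28730114, 244.36845283]), 'tool_rot': array([3.14157264e+00, 1.94536920e-03, 1.25498781e+00]), 'force': array([ 0.56598669, -0.53561916,  0.04699178]), 'torque': array([ 0.0042017 , -0.06051668,  0.00292666]), 'width': 85.44763400766807}
{'fx': 422.99559272769335, 'fy': 422.99559272769335, 'cx': 327.46132332173426, 'cy': 198.11472719219657, 'k1': 0.016002991552867805, 'cam_to_world': array([[-5.97338298e-01, -7.61595870e-01,  2.51313924e-01,
         4.01673802e+02],
       [-8.01987183e-01,  5.66518284e-01, -1.89403251e-01,
         1.77014085e+02],
       [ 1.87480018e-03, -3.14688362e-01, -9.49193194e-01,
         8.22563328e+02],
       [ 0.00000000e+00,  0.00000000e+00,  0.00000000e+00,
         1.00000000e+00]])}
{'fx': 432.2672241629134, 'fy': 432.2672241629134, 'cx': 322.9988046355915, 'cy': 201.05873156685837, 'k1': -0.0644060724037001, 'cam_to_world': array([[-1.63873305e-02, -9.88176939e-01,  1.52439474e-01,
         4.38608495e+02],
       [-9.99864100e-01,  1.64700357e-02, -7.20246992e-04,
         3.78253295e+01],
       [-1.79895210e-03, -1.52430560e-01, -9.88312546e-01,
         1.07249614e+03],
       [ 0.00000000e+00,  0.00000000e+00,  0.00000000e+00,
         1.00000000e+00]])}
```

View pics/scene0.png

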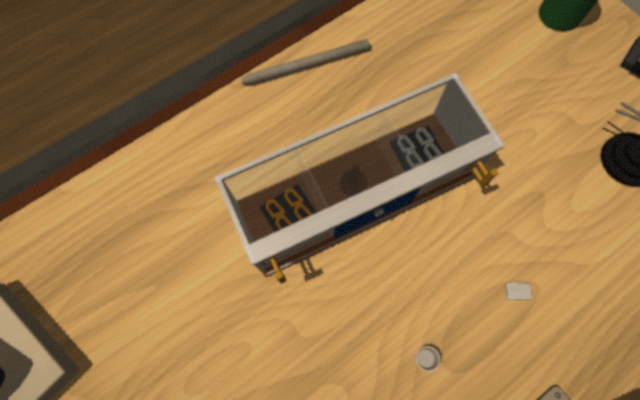

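View pics/top0.png

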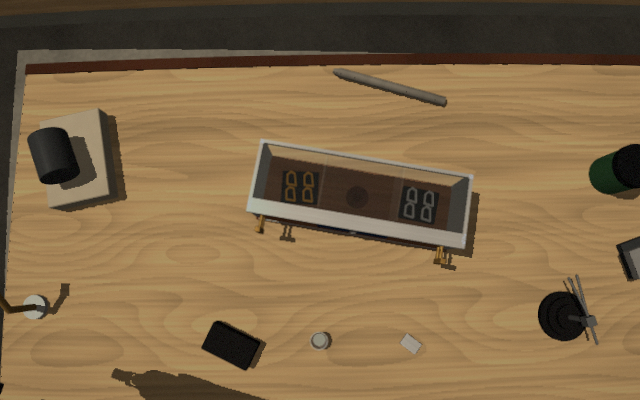

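```bash
cat > h.py <<'E'
from cell import ctrl
import numpy as np, cv2
def ray(n,px):
    p=ctrl.camera_params(n);K=np.array([[p['fx'],0,p['cx']],[0,p['fy'],p['cy']],[0,0,1]])
    u=cv2.undistortPoints(np.array([[px]],float),K,np.array([p['k1'],0,0,0.]))[0,0]
    T=p['cam_to_world'];return T[:3,3],T[:3,:3]@np.array([u[0],u[1],1])
def plane(n,px,z):
    o,d=ray(n,px);return o+d*(z-o[2])/d[2]
def tri(a,b):
    A=np.zeros((3,3));B=np.zeros(3)
    for n,px in(("scene",a),("top",b)):
        o,d=ray(n,px);d=d/np.linalg.norm(d);P=np.eye(3)-np.outer(d,d);A+=P;B+=P@o
    return np.linalg.solve(A,B)
E
python3 - <<'E'
import cv2,numpy as np
a=cv2.imread('pics/scene0.png');b=cv2.imread('pics/top0.png')
def c(i,x,y,w,h,f): return cv2.resize(i[y:y+h,x:x+w],None,fx=f,fy=f,interpolation=cv2.INTER_NEAREST)
cv2.imwrite('pics/z1.png',np.hstack([c(a,240,240,60,45,6.0),c(b,240,200,60,45,6.0)]))
cv2.imwrite('pics/z2.png',np.hstack([c(a,460,150,60,45,6.0),c(b,420,235,60,45,6.0)]))
cv2.imwrite('pics/z3.png',c(b,235,130,250,140,3.2))
cv2.imwrite('pics/z4.png',c(a,210,70,300,210,2.6))
E
```

```text
(no output)
```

View pics/z1.png

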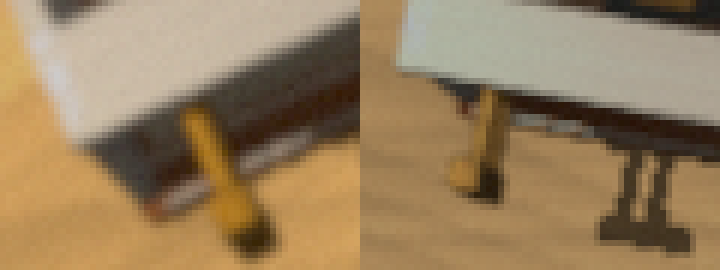

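View pics/z2.png

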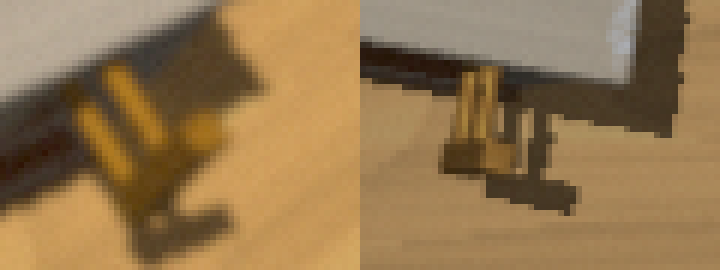

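View pics/z3.png

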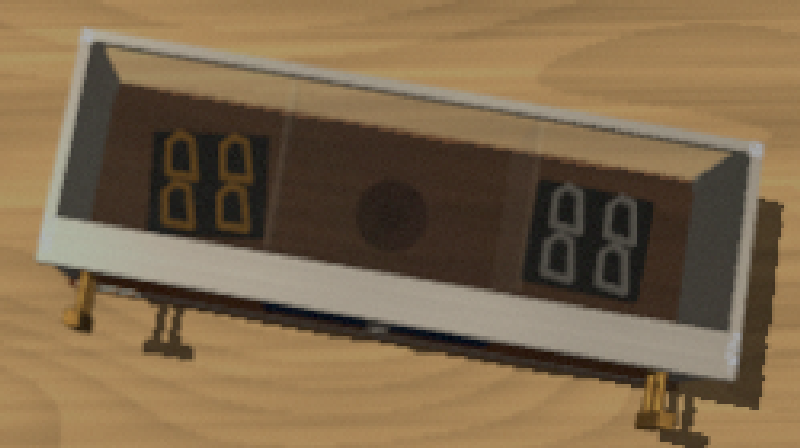

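View pics/z4.png

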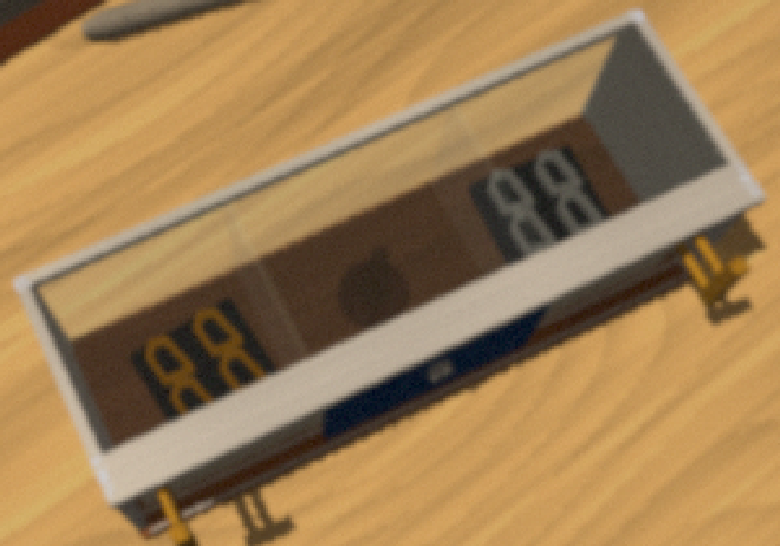

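Run:
```python
from h import *
np.set_printoptions(precision=1,suppress=True)
C=np.array([plane("top",p,150)[:2] for p in[(262.5,140),(247.5,211.9),(465.3,248.1),(473.1,175.3)]])
S=np.array([plane("scene",p,150)[:2] for p in[(254.2,262.3),(218,179),(502.5,146.5),(455.5,75.5)]]) # LL UL LR UR
S=S[[1,0,2,3]]
print(C);print(S)
M=np.array([[80,238],[-80,238],[-80,-238],[80,-238]])
import math
for P in(C,S,(C+S)/2):
    H,_=cv2.estimateAffinePartial2D(M.astype(float),P); s=np.hypot(H[0,0],H[1,0]);th=math.atan2(H[1,0],H[0,0])
    print("case",H[:,2],"yaw",th,"deg",np.degrees(th),"scale",s)
    R=np.array([[math.cos(th),-math.sin(th)],[math.sin(th),math.cos(th)]])
    for n,px in(("top",(257.2,228.7)),("scene",(279.2,274.2))):
        q=plane(n,px,149);print(n,q,"case",R.T@(q[:2]-H[:,2]))
    print("R pull",R.T@(plane("top",((455-360)/6+420,155/6+235),149)[:2]-H[:,2]))
print(tri((279.2,274.2),(257.2,228.7)))
```

```text
[[ 719.9  168.8]
 [ 560.   200.3]
 [ 474.  -265.5]
 [ 632.6 -293.4]]
[[ 718.1  171.5]
 [ 563.   200.8]
 [ 473.7 -258.4]
 [ 630.  -289.8]]
case [595.8 -46.6] yaw -0.17983138575170812 deg -10.303579427561923 scale 0.9949361394281049
top [523.4 179.2 149. ] case [-111.6  209.3]
scene [523.9 179.6 149. ] case [-111.2  209.7]
R pull [-117.4 -178. ]
case [596.2 -44. ] yaw -0.19057017218298591 deg -10.918866567166495 scale 0.9853291219608815
top [523.4 179.2 149. ] case [-113.7  205.4]
scene [523.9 179.6 149. ] case [-113.4  205.8]
R pull [-115.4 -181.9]
case [596.4 -45.7] yaw -0.1875013032425977 deg -10.743033329003465 scale 0.9895237308824313
top [523.4 179.2 149. ] case [-113.6  207.4]
scene [523.9 179.6 149. ] case [-113.3  207.8]
R pull [-116.5 -179.9]
[523.7 179.5 148.6]
```

Run:
```python
from h import *
np.set_printoptions(precision=1,suppress=True)
for p in[(35,305),(5,305),(65,288),(230,345),(75,170),(55,150)]: print(p,plane("top",p,0),plane("top",p,200))
s=ctrl.read_state()
from scipy.spatial.transform import Rotation as Ro
R=Ro.from_euler('xyz',s['tool_rot']).as_matrix();print(R)
d=np.array([521.7,179,240])-s['eef_pos'];print("shift tool",R.T@d)
th=np.radians(-10.6);print("turn about tool z", np.degrees(s['tool_rot'][2]-(th+np.pi/2)))
b=cv2.imread('pics/top0.png');cv2.imwrite('pics/z5.png',cv2.resize(b[80:400,0:320],None,fx=1.8,fy=1.8))
```

```text
(35, 305) [352.4 763.4   0. ] [368.5 628.1 200. ]
(5, 305) [351.8 844.7   0. ] [368.  694.2 200. ]
(65, 288) [394.6 686.3   0. ] [402.8 565.4 200. ]
(230, 345) [256.5 267.1   0. ] [290.4 224.4 200. ]
(75, 170) [696.5 680.6   0. ] [648.4 560.7 200. ]
(55, 150) [751.8 740.3   0. ] [693.4 609.3 200. ]
[[ 0.3  1.  -0. ]
 [ 1.  -0.3 -0. ]
 [-0.   0.  -1. ]]
shift tool [-317.3  440.3    5. ]
turn about tool z -7.495288405410915
```

View pics/z5.png

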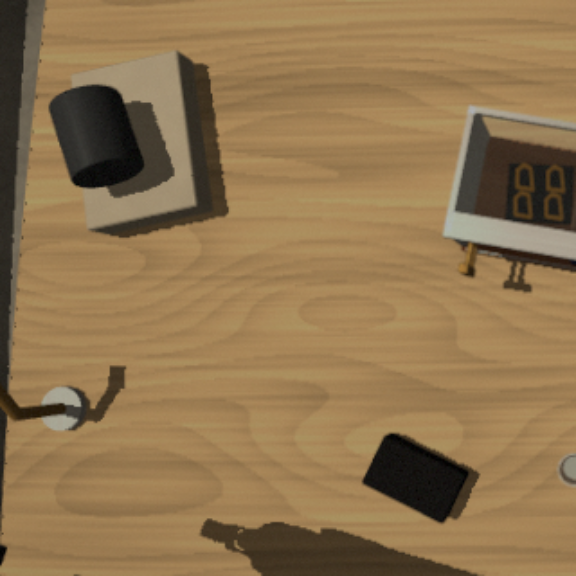

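>>> send_rows(commands=[[85,-28,38,0,-1.5],[85,-56,76,0,-3],[85,-84,115,-5,-4.5],[85,-112,154,-5,-6],[85,-140,193,-5,-7.5]])

```text
clock: 0.6
eef_pos: [342.4, 422.6, 249.6]
tool_rot: [-3.141, 0.002, 1.387]
force: [0.4, 0.2, 0.1]
width: 85.0
```

```bash
cat >> h.py <<'E'
from scipy.spatial.transform import Rotation as Ro
def go(t,thdeg=-10.6):
    s=ctrl.read_state();R=Ro.from_euler('xyz',s['tool_rot']).as_matrix()
    print("t",s['clock'],"pos",s['eef_pos'].round(1),"rot",s['tool_rot'].round(3),"F",s['force'].round(1),"w",round(s['width'],1),
     "\nshift",(R.T@(np.array(t)-s['eef_pos'])).round(1),"turn",np.degrees(s['tool_rot'][2])-(thdeg+90))
E
python3 -c "from h import *;go([521.7,179,235])"
```

```text
t 0.6 pos [342.4 422.6 249.6] rot [-3.141e+00  2.000e-03  1.387e+00] F [0.4 0.2 0.1] w 85.0 
shift [-206.7  220.7   15. ] turn 0.08557742894331
```

>>> send_rows(commands=[[85,-34,36,0,0],[85,-68,73,0,0],[85,-102,109,0,0],[85,-136,145,0,0],[85,-170,182,5,0]])

```text
clock: 1.1
eef_pos: [490.7, 221.4, 245.3]
tool_rot: [3.141, 0.001, 1.387]
force: [1.5, 1.0, -0.5]
width: 85.2
```

```bash
python3 -c "from h import *;go([521.7,179,235])"
```

```text
t 1.1 pos [490.7 221.4 245.3] rot [3.141e+00 1.000e-03 1.387e+00] F [ 1.5  1.  -0.5] w 85.2 
shift [-36.1  38.2  10.4] turn 0.08986701015135168
```

>>> send_rows(commands=[[85,-18,19,10,0],[85,-36,38,10,0],[85,-36,38,30,0],[85,-36,38,50,0],[85,-36,38,60,0]])

```text
clock: 1.6
eef_pos: [520.5, 178.3, 183.6]
tool_rot: [-3.139, 0.003, 1.387]
force: [-0.5, -0.6, 0.1]
width: 84.8
```

Run:
```python
from h import *
go([521.7,179,125])
a=ctrl.get_image("scene")[:,:,::-1];b=ctrl.get_image("top")[:,:,::-1]
def c(i,x,y,w,h,f): return cv2.resize(i[y:y+h,x:x+w],None,fx=f,fy=f)
cv2.imwrite('pics/g1.png',np.hstack([c(a,200,170,160,160,2.5),c(b,180,130,160,160,2.5)]))
```

```text
t 1.6 pos [520.5 178.3 183.6] rot [-3.139e+00  3.000e-03  1.387e+00] F [-0.5 -0.6  0.1] w 84.8 
shift [ 1.   1.2 58.6] turn 0.054922620003949874
```

View pics/g1.png

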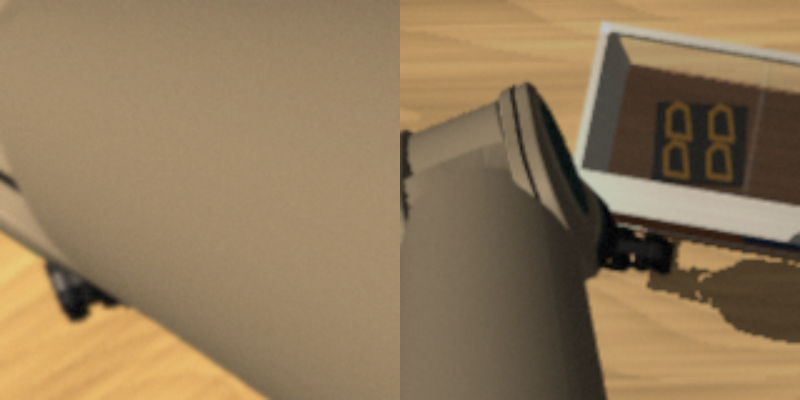

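The arm hides the pull in both views; only the gripper body shows, near (640,245) in the right half. I'll descend and go by force and opening.

>>> send_rows(commands=[[85,1,1,20,0],[85,1,1,40,0],[85,1,1,54,0],[85,1,1,59,0],[85,1,1,59,0]])

```text
clock: 2.2
eef_pos: [521.4, 179.6, 125.0]
tool_rot: [-3.139, 0.003, 1.388]
force: [0.2, -1.3, 0.8]
width: 85.0
```

>>> send_rows(commands=[[30,0,0,0,0],[18,0,0,0,0],[8,0,0,0,0],[8,0,0,0,0],[8,0,0,0,0]])

```text
clock: 2.7
eef_pos: [521.6, 179.9, 125.3]
tool_rot: [-3.139, 0.003, 1.388]
force: [0.1, 0.7, 2.3]
width: 11.9
```

```bash
python3 -c "from h import *;go([521.7,179,125]);print(ctrl.read_state()['torque'])"
```

```text
t 2.7 pos [521.6 179.9 125.3] rot [-3.139e+00  3.000e-03  1.388e+00] F [0.1 0.7 2.3] w 11.9 
shift [-0.9  0.3  0.3] turn 0.12793166476632223
[ 0.10353239  0.01005452 -0.00646927]
```

Gripped at 11.9 mm, which matches the 12 mm bar. Now I'll slide it along tool -x (case -y).

>>> send_rows(commands=[[8,-6,0,0,0],[8,-16,0,0,0],[8,-28,0,0,0],[8,-40,0,0,0],[8,-50,0,0,0]])

```text
clock: 3.2
eef_pos: [511.8, 129.1, 125.5]
tool_rot: [-3.139, 0.003, 1.387]
force: [-1.1, 2.1, 0.2]
width: 11.0
```

```bash
python3 -c "from h import *;go([521.6,179.9,125.3])"
```

```text
t 3.2 pos [511.8 129.1 125.5] rot [-3.139e+00  3.000e-03  1.387e+00] F [-1.1  2.1  0.2] w 11.0 
shift [51.8  0.3  0. ] turn 0.06679361435513442
```

>>> send_rows(commands=[[8,-12,0,0,0],[8,-24,0,0,0],[8,-36,0,0,0],[8,-46,0,0,0],[8,-52,0,0,0]])

```text
clock: 3.7
eef_pos: [501.8, 76.5, 125.5]
tool_rot: [-3.138, 0.004, 1.386]
force: [-1.6, 2.7, -1.5]
width: 11.1
```

```bash
python3 -c "from h import *;go([521.6,179.9,125.3])"
```

```text
t 3.7 pos [501.8  76.5 125.5] rot [-3.138  0.004  1.386] F [-1.6  2.7 -1.5] w 11.1 
shift [105.3   0.5  -0.2] turn 0.0024245428369624733
```

Travelled 105 mm so far; now creep to the stop.

>>> send_rows(commands=[[8,-2,0,0,0],[8,-4,0,0,0],[8,-6,0,0,0],[8,-8,0,0,0],[8,-8,0,0,0]])

```text
clock: 4.2
eef_pos: [500.9, 71.9, 125.5]
tool_rot: [-3.139, 0.0, 1.389]
force: [1.3, 9.5, -2.9]
width: 11.2
```

```bash
python3 -c "from h import *;go([521.6,179.9,125.3])"
```

```text
t 4.2 pos [500.9  71.9 125.5] rot [-3.139  0.     1.389] F [ 1.3  9.5 -2.9] w 11.2 
shift [110.    0.8   0.2] turn 0.16760426808784246
```

>>> send_rows(commands=[[8,-2,0,0,0],[8,-4,0,0,0],[8,-5,0,0,0],[8,-5,0,0,0]])

```text
clock: 4.6
eef_pos: [500.9, 71.8, 125.5]
tool_rot: [-3.14, -0.005, 1.393]
force: [1.3, 13.3, -3.9]
width: 11.0
```

```bash
python3 -c "from h import *;go([521.6,179.9,125.3])"
```

```text
t 4.6 pos [500.9  71.8 125.5] rot [-3.14  -0.005  1.393] F [ 1.3 13.3 -3.9] w 11.0 
shift [110.    1.3   0.8] turn 0.41084597879712703
```

Position has stopped while the force keeps rising, so this is the end stop. Next: relax, open and lift.

>>> send_rows(commands=[[8,0,0,0,0],[50,0,0,0,0],[50,0,0,0,0],[50,0,0,0,0],[50,0,0,0,0]])

```text
clock: 5.1
eef_pos: [501.0, 71.3, 125.6]
tool_rot: [-3.14, -0.005, 1.392]
force: [-1.0, -0.4, -0.0]
width: 50.3
```

>>> send_rows(commands=[[50,0,0,-15,0],[50,0,0,-40,0],[50,0,0,-75,0],[50,0,0,-110,0],[50,0,0,-130,0]])

```text
clock: 5.6
eef_pos: [502.0, 70.5, 258.3]
tool_rot: [3.14, -0.006, 1.392]
force: [1.0, -0.2, -0.0]
width: 49.8
```

```bash
python3 -c "from h import *;go([330,340,260])"
```

```text
t 5.6 pos [502.   70.5 258.3] rot [ 3.14  -0.006  1.392] F [ 1.  -0.2 -0. ] w 49.8 
shift [ 234.5 -217.3   -0.7] turn 0.34767563549065983
```

Move clear to see.

>>> send_rows(commands=[[50,34,-32,0,0],[50,68,-63,0,0],[50,102,-94,0,0],[50,136,-126,0,0],[50,168,-156,0,0]])

```text
clock: 6.1
eef_pos: [377.2, 264.9, 259.2]
tool_rot: [3.139, -0.006, 1.392]
force: [0.7, -0.3, 0.5]
width: 50.1
```

>>> send_rows(commands=[[50,34,-30,0,0],[50,68,-60,0,0],[50,100,-80,0,0],[50,135,-100,0,0],[50,170,-120,0,0]])

```text
clock: 6.6
eef_pos: [288.8, 454.6, 260.2]
tool_rot: [3.139, -0.006, 1.392]
force: [0.0, -0.1, -0.0]
width: 50.2
```

>>> send_rows(commands=[[50,20,-10,0,0],[50,40,-20,0,0],[50,60,-30,0,0],[50,60,-30,0,0]])

```text
clock: 7.0
eef_pos: [268.0, 522.0, 260.2]
tool_rot: [3.14, -0.008, 1.395]
force: [-0.3, -0.0, -0.0]
width: 50.0
```

Run:
```python
from h import *
go([330,340,260])
a=ctrl.get_image("scene")[:,:,::-1];b=ctrl.get_image("top")[:,:,::-1]
def c(i,x,y,w,h,f): return cv2.resize(i[y:y+h,x:x+w],None,fx=f,fy=f,interpolation=cv2.INTER_CUBIC)
cv2.imwrite('pics/g2.png',np.vstack([c(a,210,70,310,150+60,1.4*1.0),c(b,210,130,310,150,1.4)]))
cv2.imwrite('pics/s2.png',a);cv2.imwrite('pics/t2.png',b)
```

```text
t 7.0 pos [268.  522.  260.2] rot [ 3.14  -0.008  1.395] F [-0.3 -0.  -0. ] w 50.0 
shift [-168.4   92.8   -1. ] turn 0.5474951908413459
```

View pics/g2.png

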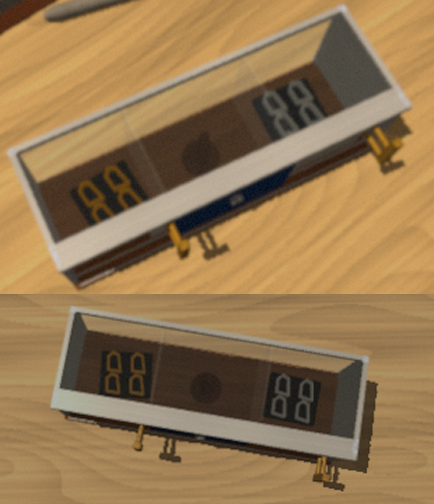

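The left pull now stands at the blue door's left edge, about (179,238) in the upper crop and (139,440) in the lower. The gold bay is open and the silver pull looks unmoved. Checking in numbers.

Run:
```python
from h import *
a0,b0,a,b=[cv2.imread('pics/'+n+'.png').astype(float) for n in('scene0','top0','s2','t2')]
print("silver pull diff",np.abs(a-a0)[150:195,465:520].mean(),np.abs(b-b0)[240:275,425:470].mean(),"gold pull diff",np.abs(b-b0)[215:240,250:275].mean())
def c(i,x,y,w,h,f): return cv2.resize(i[y:y+h,x:x+w],None,fx=f,fy=f,interpolation=cv2.INTER_NEAREST)
cv2.imwrite('pics/z6.png',np.hstack([c(a,310,215,60,45,6.0),c(b,290,215,60,45,6.0)]))
```

```text
silver pull diff 2.058181818181818 1.4370370370370371 gold pull diff 10.442666666666666[ WARN:0@0.137] global loadsave.cpp:1063 imwrite_ Unsupported depth image for selected encoder is fallbacked to CV_8U.
```

View pics/z6.png

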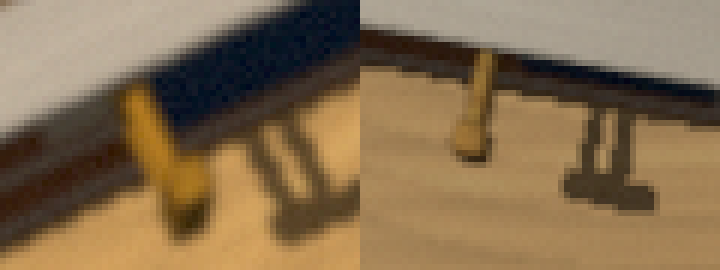

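Run:
```python
from h import *
q=tri((340.8,243.7),(308.3,237.2));print(q)
th=np.radians(-10.6);R=np.array([[np.cos(th),-np.sin(th)],[np.sin(th),np.cos(th)]])
print(R.T@(q[:2]-[596.3,-45.7]), "moved",np.linalg.norm(q[:2]-[523.7,179.5]))
print(ctrl.finish_job())
```

```text
[504.80383327  70.40814731 142.8334891 ]
[-111.29306711   97.29595887] moved 110.71629256596975
the job is handed in; nothing more can be done
None
```

The gold bezels were in the left bay. I gripped that bay's white door by its brass pull and slid it about 110 mm behind the blue door. At the end of the travel the pull stopped moving while the force rose from 9.5 to 13.3 N, which I took as the end stop. I then let go, lifted clear, backed the arm away and handed the job in at about 7 s.

- **Gold door:** a final look with both cameras put the left pull at case y≈97 mm, against 95 mm at the stop, which is within the camera error. The case measurements were themselves a few mm off: the pull came out at x≈-111 mm rather than the given -118, and its final triangulated height at 143 mm rather than 149.
- **Silver door:** the pictures from before and after showed no visible change at its pull.
- **Gripping the pull:** the arm hid the pull from both cameras while I gripped it. I confirmed the grip by a finger opening of 11.9 mm on the 12 mm bar.

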